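# Dial the combination of a lockbox and pull out its drawer

## Robot

A 6-joint arm with a two-finger parallel gripper is mounted at the origin on the work surface; the furniture and walls round the work are solid. World frame = base frame: x ahead of the robot, y to its left, z up, the work surface at z = 0. Lengths are in m, angles in rad, forces in N, time in s.
With the tool pointing down it reaches from about 0.35 to 0.875 m from the base axis. Payload 4.2 kg.
Tool frame: the origin (TCP) lies midway between the tips of the shut fingers; the grasp point (between the pads) lies 19 mm behind it; z points along the fingers, y is the line along which they close (so a half turn about z gives the same grasp; the last joint's range is limited). The gripper opens to 85 mm and grips with 20 to 120 N. Pads are 22 mm wide; open, the fingers measure 114 mm over their backs; the gripper's body (76 mm by 85 mm) begins 54 mm behind the grasp point. The pads swing forward as they close: fully open they stand 13 mm farther back than shut.
Start: joints at [1.503, 0.385, 0.008, 0, -1.194, -0.259], TCP at [0.201, 0.592, 0.231] pointing down, gripper open.
Joint ranges: [-3.14, 3.14], [-1.21, 2.06], [-1.07, 1.41], [-3.16, 2.05], [-2.99, -0.16], [-3.1, 3.1]. Speed limits (rad/s): [2.79, 2.79, 3.14, 3.14, 3.14, 3.14].

## Interface

Orientations are given as a 3x3 rotation matrix whose columns are the frame's x, y, z axes.
In Python, from cell import bot, planner, status, imaging gives the robot as it stands. The module is installed in compiled form; this text tells all that it offers. Calls block until the motion is done:
- bot.movep(position, orientation): joint-space move of the TCP to a pose.
- bot.movel(position, orientation=None, v=0.15, contact_N=None): straight line of the TCP; orientation=None keeps the orientation; v is the mean speed in m/s. With contact_N (N) it stops when the force on the tool has changed by that much, and returns True; else False.
- bot.set_joints(angles): joint-space move.
- bot.let_go() and bot.close(): open the fingers fully, or close them until they stop; the grip force is fixed at half the most.
- bot.pause(seconds).
- planner.inverse_kinematics(position, orientation): joint angles nearest the present ones, or None.
- status.sense(): the state.
- imaging.camera(name): name is "scene" or "side" or "wrist"; returns a dict with "img" (400x640x3 uint8, red, green, blue), "range_z" (400x640 float32, m along the optical axis (not along the pixel's ray), 0 where there is no reading), "K" (3x3 intrinsics, pixels), "position" and "orientation" of the camera in the world; the wrist camera has in their place "T_tool_cam" (4x4, takes a point from camera to tool coordinates, whose origin is the TCP and whose axes are the flange's). Camera axes: x right, y down, z forward; pixel columns grow to the right and rows downward; lengths in m; the calibration is good to about 2 mm. A picture is of the moment at which its call begins: read the wrist's pose just before it.
A pose or a line that the arm cannot do raises bot.PlanningError and nothing moves.
- bot.hand_in(): hands the job in; it is judged then, once.
The state is a dict: "time": time; "q": joint angles; "dq": joint speeds; "joint_efforts": joint torques, N m; "tool_pos": TCP position; "orientation": TCP orientation; "wrist_force": force on the tool from outside, world axes, zero at the start; "ft_torque": the same for the moment, N m; "width": opening from 0.0 (shut) to 1.0 (fully open); "grip_force": force on a finger pad.
Only numpy, scipy, OpenCV 4.12 (cv2) and the standard library are available. Lean on these libraries where they do the work, as an engineer would, in place of code of your own. Each camera call takes 0.05 s, during which the arm holds its last target. There are 200 camera calls.

## Task

Open the fittings lockbox: wind its dial anticlockwise at least two full turns and stop at 10, wind it back clockwise, going past 36 once and stopping when 36 comes up the second time, then wind slowly and with a light hand anticlockwise until you feel the bolt fall in and the dial go solid, and stop there without forcing it. Then pull the drawer out by its brass knob as far as it goes, let go, and leave the things lying round the box where they are.

Things in the scene. Friction and masses are not known exactly. Their poses are not given: they have to be found in the camera images.
- lockbox: Dark grey-green steel lockbox, 150 x 130 x 85 mm (its x, y, z), bolted to the bench. Origin: centre of its underside; x points from the drawer front to the back, z up. The drawer front is the -x face, the dial lies flat on the top. The bench top is at z = 0.
- dial_axis (a point): Point on the dial's vertical axis, 97 mm above the bench; 12 mm in the box's +x from the box's centre. Black dial, 98 mm across, upper face 95 mm above the bench, 40 white marks, numerals 0, 5 .. 35 running clockwise. Its spindle picks up two loose wheels inside after up to 5.8 rad of play each.
- index_mark (a point): Red index mark on the box top, 56.5 mm from the dial's axis in the box's +x; the number against it is set. After the second number, turning anticlockwise, a spring drives the bolt in 1.9 to 4.2 rad further on (differs every time, unmarked): the dial goes solid, with under 0.08 rad of play. Over 16 N against the bolt is forcing it; that is about 18 N along the handle's circle.
- dial (a joint): Dial angle, rad, growing anticlockwise seen from above, whole turns counted. 0 rad: mark 0 at the index. Anticlockwise brings up rising numbers: mark n is set at n x 0.1571 rad plus whole turns (10 at 1.571; 36 at 5.655 or -0.628). Set each number within 0.75 mark (0.12 rad), coming from the stated side; after an overshoot the dialing must start again. Turns against 1 to 3 N at its handle.
- spinner_grip (a point): Grip point of the dial's winding handle: upright, steel, 13 mm across, 34 mm high, spinning freely on its pin, 28 mm from the dial's axis over mark 20, opposite mark 0 (at 0 rad: on the box's -x side). The point is on its axis, 118 mm above the bench; the handle reaches from 97 to 131 mm. Held from above it is led round in circles without turning the hand.
- drawer (a joint): How far the drawer is pulled out, in m: 0 shut, 0.050 fully out against its stop; it slides towards the box's -x, with about 2 N of friction. While locked it moves less than 2 mm, and hauling at it with over 25 N strains the bolt.
- drawer_knob (a point): Centre of the brass drawer knob's head: a round knob 25 mm across and about 11 mm thick, 25 mm in front of the drawer front, 58 mm above the bench, on a thinner neck; the knob ends 33 mm in front of the drawer front. It moves with the drawer.
- rivet_tin: Green round tin, 65 mm across, 30 mm high; leave alone. Origin: centre of its underside.
- pencil: Green pencil, 112 mm long; leave alone. Origin: its middle, on the bench.
- tape_measure: Dark tape measure with a yellow disc, 58 x 74 x 29 mm, lying flat; leave alone. Origin: centre of its underside.

How it is judged:
By the outcome, as a careful person would: the job done as asked, in the order asked, and still so for the second after the job is handed in, with the robot touching nothing.
It also fails if it takes over 72 s, if anything falls off the work surface, if the arm or the gripper's body presses on something with over 40 N, if the wrist force passes 120 N, or if a joint passes its speed limit or range.

## Working session

There is one attempt and no reset: what is moved stays moved. The work goes in short steps, each a Python script; the robot and the scene stay as the last script left them, time stands still between calls to the robot, and variables do not carry over. Pictures are saved under pics/ and viewed, at most 10 in all, crops included, and the job is handed in when it is done.

```bash
mkdir -p pics; python3 - <<'E'
from cell import bot, planner, status, imaging
import cv2,numpy as np
ims=[]
for n in("scene","side"):
    c=imaging.camera(n); cv2.imwrite(f"pics/{n}.png",c["img"][:,:,::-1]); np.savez(f"{n}.npz",**c); print(n,c["K"].tolist(),c["position"],c["orientation"])
s=status.sense();print(s)
c=imaging.camera("wrist");cv2.imwrite("pics/wrist.png",c["img"][:,:,::-1]);print(c["T_tool_cam"])
E
```

```text
scene [[450.6839674510014, 0.0, 317.73573440131236], [0.0, 450.6839674510014, 198.99465648890947], [0.0, 0.0, 1.0]] [0.18037058 0.54712173 0.7779779 ] [[-0.76050139 -0.50334128  0.41022578]
 [-0.64909678  0.60645286 -0.45922577]
 [-0.01763531 -0.61551807 -0.78792544]]
side [[398.966444655446, 0.0, 317.4679286424922], [0.0, 398.966444655446, 207.36275558335208], [0.0, 0.0, 1.0]] [-0.17343496 -0.11110248  0.51786363] [[ 0.34969219 -0.44938081  0.82205368]
 [-0.93672007 -0.18312392  0.29836411]
 [ 0.01645859 -0.87436978 -0.48498103]]
{'time': 0.1, 'q': array([ 1.50259457e+00,  3.85462024e-01,  6.81177024e-03, -4.36490054e-04,
       -1.19398820e+00, -2.58627219e-01]), 'dq': array([ 0.00026413, -0.00164701,  0.00237622,  0.00213384,  0.00137018,
        0.00113941]), 'joint_efforts': array([ 9.06387959e-04, -3.93317056e+01,  1.88929081e+01,  4.19794276e+00,
       -2.59431559e-03,  6.66743077e-06]), 'tool_pos': array([0.20045232, 0.59145705, 0.23036068]), 'orientation': array([[ 9.47013460e-01, -3.21193440e-01, -5.30460800e-04],
       [-3.21193868e-01, -9.47011733e-01, -1.81015386e-03],
       [ 7.90569449e-05,  1.88462083e-03, -9.99998221e-01]]), 'wrist_force': array([-0.34637305,  0.26699946,  0.8966951 ]), 'ft_torque': array([-0.03003027,  0.03141407,  0.00073472]), 'grip_force': 0.0, 'width': 0.9983842032013098}
[[ 9.64072177e-05 -9.53190846e-01 -3.02369313e-01  7.77614890e-02]
 [ 9.99999995e-01  8.41555822e-05  5.35467256e-05  6.85925882e-04]
 [-2.55941831e-05 -3.02369317e-01  9.53190850e-01 -1.41899839e-01]
 [ 0.00000000e+00  0.00000000e+00  0.00000000e+00  1.00000000e+00]]
```

View pics/scene.png

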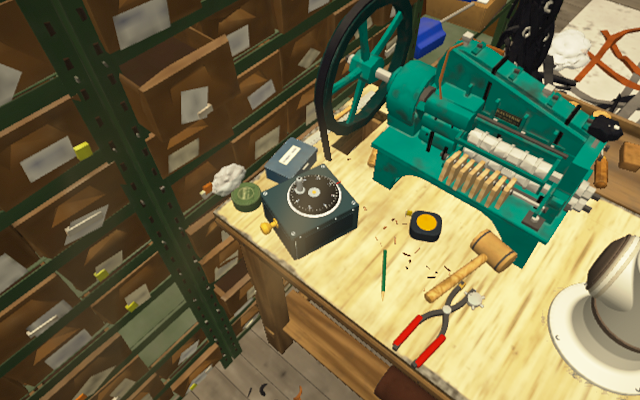

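View pics/side.png

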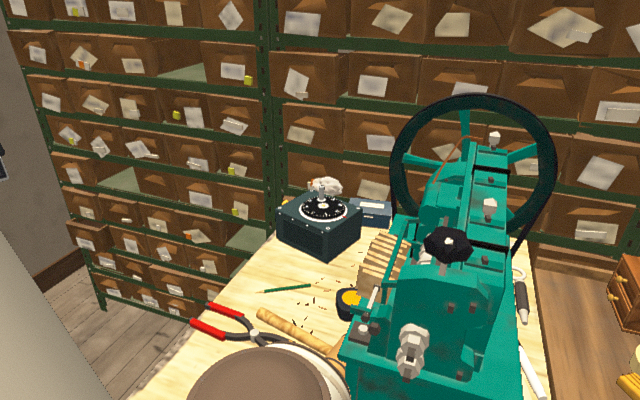

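The scene view shows the lockbox with its dial at about (314,193), the handle at (299,185) and the brass knob at (267,228). The tin is at (246,196), the tape at (425,226) and the pencil at (384,275). The side view shows the dial at (323,208).

```bash
cat > h.py <<'E'
from cell import bot, planner, status, imaging
import cv2,numpy as np
def pt(c,u,v,z=None):
    "pixel -> world, by range or on plane z"
    K,R,p=c["K"],c["orientation"],c["position"]
    r=np.linalg.solve(K,[u,v,1.])
    if z is None: return p+R@(r*c["range_z"][int(round(v)),int(round(u))])
    d=R@r; return p+d*(z-p[2])/d[2]
def wrist(name=None):
    s=status.sense(); c=imaging.camera("wrist"); T=c["T_tool_cam"]
    c["orientation"]=s["orientation"]@T[:3,:3]; c["position"]=s["tool_pos"]+s["orientation"]@T[:3,3]
    if name: cv2.imwrite(f"pics/{name}.png",c["img"][:,:,::-1]); np.savez(name+".npz",**c)
    return c
def down(yaw):
    "tool pointing down, tool x axis at yaw in the world"
    a,b=np.cos(yaw),np.sin(yaw); return np.array([[a,b,0],[b,-a,0],[0,0,-1.]])
E
python3 - <<'E'
from h import *
for n,P in(("scene",[(314,193),(299,186),(267,228),(246,196),(384,275),(425,226),(290,160)]),("side",[(323,208)])):
    c=dict(np.load(n+".npz"))
    for p in P: print(n,p,pt(c,*p).round(4),pt(c,*p,0.095).round(4))
c=dict(np.load("scene.npz")); cv2.imwrite("pics/crop.png",cv2.resize(c["img"][140:270,210:370,::-1],None,fx=4.5,fy=4.5,interpolation=cv2.INTER_CUBIC))
E
```

```text
scene (314, 193) [0.5492 0.1446 0.0986] [0.5511 0.1425 0.095 ]
scene (299, 186) [0.575  0.1582 0.1126] [0.5854 0.1479 0.095 ]
scene (267, 228) [0.5803 0.2476 0.0656] [0.5638 0.2599 0.095 ]
scene (246, 196) [0.6931 0.2019 0.0289] [0.6479 0.2324 0.095 ]
scene (384, 275) [0.3643 0.1575 0.0078] [0.3434 0.2016 0.095 ]
scene (425, 226) [0.3599 0.0264 0.0302] [0.3444 0.0715 0.095 ]
scene (290, 160) [0.6843 0.0722 0.0395] [0.6464 0.1079 0.095 ]
side (323, 208) [0.5419 0.1357 0.0969] [0.5452 0.1369 0.095 ]
```

View pics/crop.png

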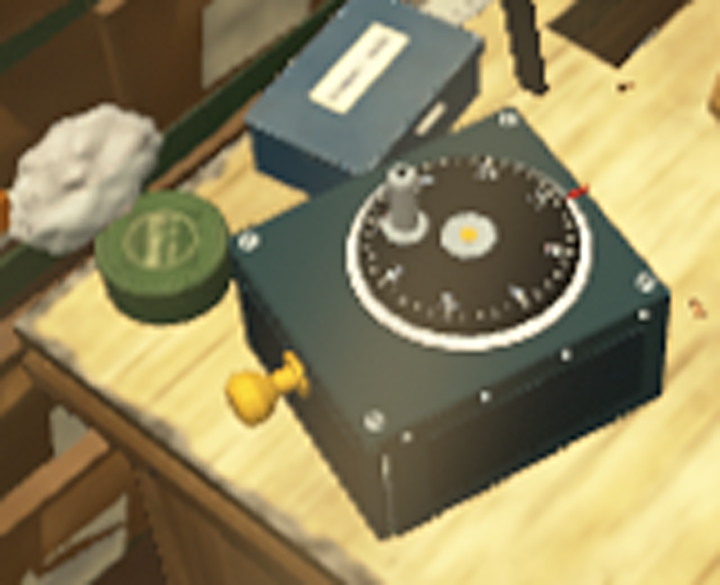

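The crop shows the dial, the handle with a top of about 17 px, the red index at the far right of the dial, and the knob at the front left. The box's front faces world +y. Next I'll check for tall obstacles and then hover over the dial.

```bash
python3 - <<'E'
from h import *
for n in("scene","side"):
    c=dict(np.load(n+".npz")); v,u=np.mgrid[0:400:2,0:640:2]; z=c["range_z"][::2,::2]
    P=np.stack([u,v,np.ones_like(u)],-1)@np.linalg.inv(c["K"]).T*z[...,None]@c["orientation"].T+c["position"]
    P=P[(z>0)&(P[...,2]>.14)&(abs(P[...,0]-.4)<.5)&(abs(P[...,1]-.1)<.5)]
    H,_,_=np.histogram2d(P[:,0],P[:,1],bins=[10,10],range=[[-.1,.9],[-.4,.6]])
    print(n,"rows x from -.1, cols y from -.4\n",H.astype(int))
bot.movep([.549,.143,.21],down(-1.86)); print(status.sense()["q"].round(2),status.sense()["time"])
wrist("w1")
E
```

```text
scene rows x from -.1, cols y from -.4
 [[   0    0    0    0    0    0    0    0    0    0]
 [   0    0    0   94  730    0    0    0    0    0]
 [   0    0  309  419    0    0    0    0    0    0]
 [   0    0 1122  590    0    0    0    0    0    0]
 [   0    0 1087  729    0    0    0    0    0    0]
 [   0    0  725  551    0    0    0    0    0    0]
 [   0    0  178  214    0    0    0    0    0    0]
 [   0  259  433  420  182  244  747  297    0    0]
 [ 112   67  368  712 1073  926 1460 3630 3619 1518]
 [   0    0    0    7   14   58  176    0    6    2]]
side rows x from -.1, cols y from -.4
 [[   0    0    0   17 1915    0    0    0    0    0]
 [   0    0    0  882  594    0    0    0    0    0]
 [   0    0 2385  743    0    0    0    0    0   52]
 [   0    0  747  409    0    0    0    0    0    0]
 [   0    0  651  504    0    0    0    0    0    0]
 [   0    0  364  108    0    0    0    0    0    0]
 [   0    0   58   25    0    0    0    0    0    0]
 [  31 1002  442  422   90  176  418  128    0    0]
 [2389 1622 1473 1610 1642 1536  985  995 1152  912]
 [  20    0   43    4   11   26    0   16    3    7]]
[ 0.54  0.3  -0.17 -0.   -1.1  -0.83] 2.1917
```

View pics/w1.png

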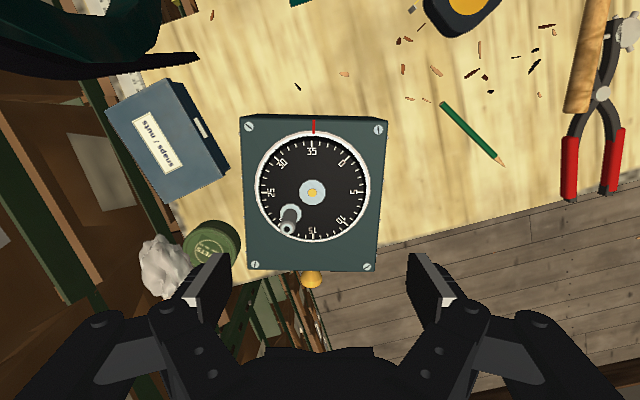

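The wrist view shows the dial centre at (312,193), the red index at (313,127) with 35 almost against it, the handle's top at about (287,229) and the knob at (312,279). Now a second view, offset, for triangulation.

```bash
cat >> h.py <<'E'
def blob(m,roi):
    "centroid of largest blob in mask within roi u0,v0,u1,v1"
    u0,v0,u1,v1=roi; n,_,st,ce=cv2.connectedComponentsWithStats(m[v0:v1,u0:u1].astype(np.uint8))
    i=1+st[1:,4].argmax(); return ce[i]+[u0,v0],int(st[i,4])
def tri(obs):
    "least-squares point from [(cam,uv),..]"
    A=0;b=0
    for c,uv in obs:
        d=c["orientation"]@np.linalg.solve(c["K"],[*uv,1.]); d/=np.linalg.norm(d); M=np.eye(3)-np.outer(d,d); A=A+M; b=b+M@c["position"]
    return np.linalg.solve(A,b)
E
python3 - <<'E'
from h import *
ax=np.array([np.cos(-1.86),np.sin(-1.86)])
p=np.array([.549,.143])+(-.02)*ax
bot.movel([*(p+.05*np.array([ax[1],-ax[0]])),.21]); bot.pause(.3); c2=wrist("w2"); c1=dict(np.load("w1.npz"))
out=[]
for c in(c1,c2):
    h=cv2.cvtColor(c["img"],cv2.COLOR_RGB2HSV).astype(int); H,S,V=h[...,0],h[...,1],h[...,2]
    # rough dial centre
    X=c["orientation"].T@(np.array([.549,.143,.097])-c["position"]); uv=(c["K"]@X/X[2])[:2].astype(int); u,v=uv; print(uv)
    red=blob(((H<6)|(H>174))&(S>150)&(V>110),(u-25,v-90,u+25,v-45))
    hub=blob((H>15)&(H<35)&(S>100)&(V>120),(u-15,v-15,u+15,v+15))
    knob=blob((H>12)&(H<35)&(S>140)&(V>90),(u-30,v+72,u+30,v+110))
    wh=((V>170)&(S<70)).astype(np.uint8); wh[:v-75]=0; wh[v+75:]=0; wh[:,:u-75]=0; wh[:,u+75:]=0
    cs,_=cv2.findContours(wh,cv2.RETR_EXTERNAL,cv2.CHAIN_APPROX_NONE); cs=max(cs,key=lambda a:cv2.boundingRect(a)[2]); e=cv2.fitEllipse(cs)
    print(red,hub,knob,e); out.append((red[0],hub[0],knob[0],np.array(e[0])))
    cv2.imwrite("pics/tmp%d.png"%len(out),cv2.resize(c["img"][v-72:v+108,u-60:u+60,::-1],None,fx=3.3,fy=3.3,interpolation=cv2.INTER_CUBIC)); print("crop",u-60,v-72)
for k,n in enumerate(("red","hub","knob","ring")): print(n,tri([(c1,out[0][k]),(c2,out[1][k])]).round(4))
cv2.imwrite("pics/crop2.png",np.hstack([cv2.imread("pics/tmp1.png"),cv2.imread("pics/tmp2.png")]))
E
```

```text
[318 193]
(array([313.05263158, 125.89473684]), 38) (array([311.76785714, 192.35714286]), 56) (array([309.87826087, 278.76811594]), 345) ((312.0119934082031, 186.033447265625), (110.1470718383789, 114.76636505126953), 95.09660339355469)
crop 258 121
[261 172]
(array([254. , 103.5]), 36) (array([255. , 171.5]), 60) (array([265.98305085, 263.40677966]), 354) ((256.6205749511719, 166.1809539794922), (109.72637939453125, 117.5662612915039), 126.25340270996094)
crop 201 100
red [0.5376 0.0867 0.0863]
hub [0.5548 0.1407 0.0954]
knob [0.5908 0.249  0.0545]
ring [0.5539 0.1377 0.0865]
```

View pics/crop2.png

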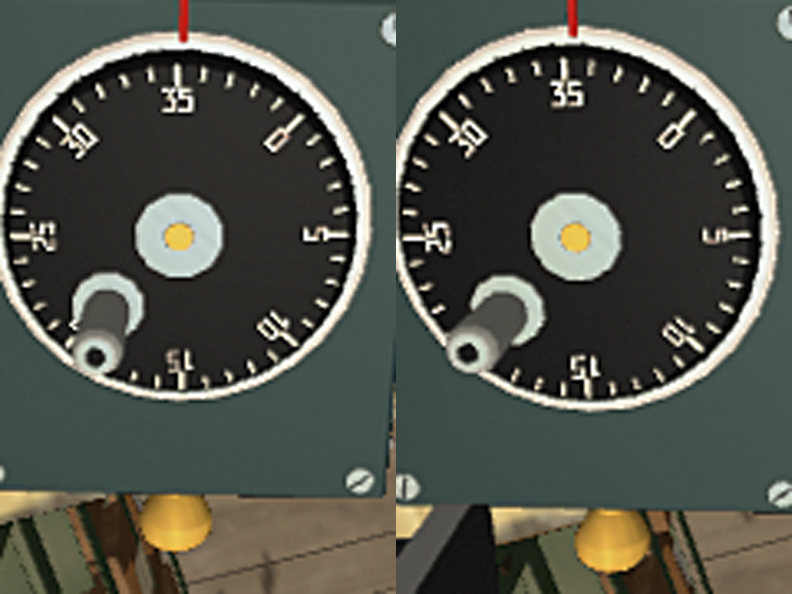

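Both crops show the index about 0.2 mark past 35, so the dial is at about -0.75 rad. The handle's top centre is at (287.4,228.6) in w1 and (224,206.7) in w2. Next I'll grasp it and try a first small arc while logging forces.

```bash
cat >> h.py <<'E'
YAW=-1.882; C=np.array([.5548,.1407]); ZG=.102
def hp(a,C=C,r=.028):
    t=YAW+np.pi+a; return np.array([*(C+r*np.array([np.cos(t),np.sin(t)])),ZG])
def ang(s): 
    d=s["tool_pos"][:2]-C; return (np.arctan2(d[1],d[0])-YAW-np.pi+np.pi)%(2*np.pi)-np.pi, np.linalg.norm(d)
def rt(s,a):
    t=YAW+np.pi+a; e=np.array([np.cos(t),np.sin(t)]); f=s["wrist_force"][:2]; return f@e, f@[-e[1],e[0]], s["wrist_force"][2]
def turn(a,b,v=.06,step=.3,C=C):
    n=int(np.ceil(abs(b-a)/step)); L=[]
    for t in np.linspace(a,b,n+1)[1:]:
        bot.movel(hp(t,C),v=v); s=status.sense(); L.append((t,*rt(s,t)))
        if np.linalg.norm(s["wrist_force"][:2])>35: print("FORCE",L[-1]); break
    return np.array(L)
E
python3 - <<'E'
from h import *
c1,c2=[dict(np.load(f"w{i}.npz")) for i in(1,2)]
P=tri([(c1,(287.4,228.6)),(c2,(224.,206.7))]); d=P[:2]-C; print("handle top",P.round(4),np.linalg.norm(d),np.arctan2(d[1],d[0])-YAW-np.pi)
a=-.745; g=(hp(a)[:2]+P[:2])/2; print(hp(a),g)
bot.movel([*g,.21],down(YAW)); bot.pause(.3); F0=status.sense()["wrist_force"]; print(F0)
print(bot.movel([*g,ZG],v=.1,contact_N=8)); bot.close(); bot.pause(.2)
s=status.sense(); print(s["wrist_force"],s["width"],s["grip_force"],s["tool_pos"],s["time"])
E
```

```text
handle top [0.5789 0.1551 0.1283] 0.028074933742059983 -0.7207302850896249
[0.57917381 0.15448105 0.102     ] [0.57903517 0.15479399]
[-1.00748459  0.210124    0.13682939]
False
[-0.91126772 -0.49041525  2.2319623 ] 0.12833222573957512 58.43812108039856 [0.57912487 0.15478953 0.10221093] 6.1583
```

```bash
python3 - <<'E'
from h import *
L=turn(-.735,1.765,step=.25); print(L.round(2)); s=status.sense(); print(s["time"],ang(s),s["width"])
E
```

```text
[[-0.48  0.11  2.03  2.9 ]
 [-0.24  0.97  2.72  4.16]
 [ 0.02  2.67  1.54  3.49]
 [ 0.26  3.16  2.27  3.63]
 [ 0.52  5.44  1.82  4.28]
 [ 0.76  5.98  0.96  5.07]
 [ 1.02  5.25  0.07  6.08]
 [ 1.27  3.43 -0.92  7.15]
 [ 1.52  2.57  0.94  6.89]
 [ 1.76  1.48  0.69  6.2 ]]
8.825 (np.float64(1.809041880617782), np.float64(0.028248086341390262)) 0.1343193613830303
```

```bash
python3 - <<'E'
from h import *
L=turn(1.765,14.05,v=.07,step=.25); print(L[::4].round(1), abs(L).max(0))
bot.movel(hp(14.137),v=.02); bot.pause(.2); s=status.sense(); print(s["time"],ang(s),rt(s,14.137),s["width"],s["tool_pos"])
c=imaging.camera("scene"); np.savez("s10.npz",**c); cv2.imwrite("pics/s10.png",cv2.resize(c["img"][150:240,260:370,::-1],None,fx=6,fy=6,interpolation=cv2.INTER_CUBIC))
wrist("w10"); cv2.imwrite("pics/w10c.png",cv2.resize(cv2.imread("pics/w10.png")[0:300,170:470],None,fx=2,fy=2))
E
```

```text
[[ 2.   0.1  2.8  5.9]
 [ 3.  -0.6  2.5  4.9]
 [ 4.  -1.4  0.7  5.9]
 [ 5.   1.  -0.9  5.9]
 [ 5.9  1.3  0.2  4.7]
 [ 6.9  0.6 -0.6  5.4]
 [ 7.9  0.4 -1.2  5.7]
 [ 8.9 -1.8 -0.   4.2]
 [ 9.9 -2.6  0.3  5.9]
 [10.9 -0.1 -0.9  7.5]
 [11.8  2.4 -1.7  4.6]
 [12.8  3.4  0.1  6.2]
 [13.8  1.  -0.9  6.4]] [14.05        3.37955975  2.80451185  8.4303564 ]
21.8 (np.float64(1.5646788186740688), np.float64(0.028380516877941554)) (np.float64(-0.73779199670369), np.float64(-2.637104706107148), np.float64(5.514640414693235)) 0.12806474207061502 [0.52783639 0.14955536 0.10212678]
```

View pics/w10c.png

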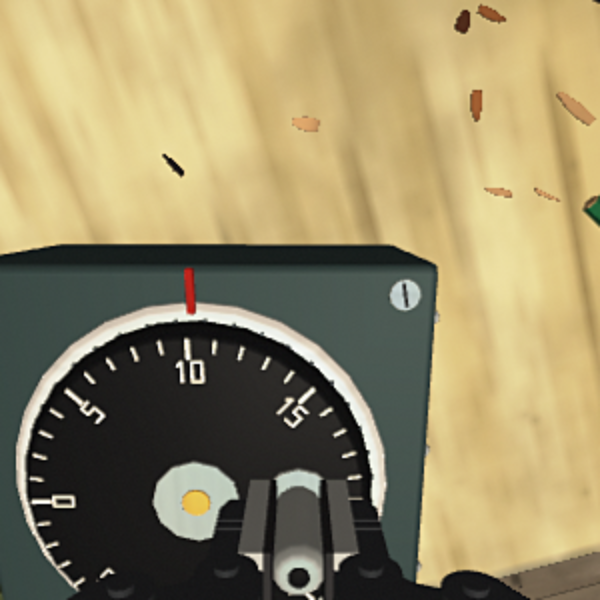

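The wrist crop shows the red index at (191,312) and mark 10 at (187,345), with the hub at (195,502). So 10 is set within about 0.2 mark. Now clockwise to the second 36.

```bash
python3 - <<'E'
from h import *
L=turn(14.137,5.74,v=.07,step=.25); print(abs(L).max(0))
bot.movel(hp(5.64),v=.02); bot.pause(.2); s=status.sense(); print(s["time"],ang(s),rt(s,5.64),s["width"])
wrist("w36"); cv2.imwrite("pics/w36c.png",cv2.resize(cv2.imread("pics/w36.png")[0:300,170:470],None,fx=2,fy=2))
E
```

```text
[13.89002941  4.45264312  2.81608131  9.73477687]
30.8917 (np.float64(-0.6335611621443245), np.float64(0.02806215138045347)) (np.float64(3.270305336428425), np.float64(0.9248644654858624), np.float64(6.1457029106607095)) 0.13392774192224338
```

View pics/w36c.png

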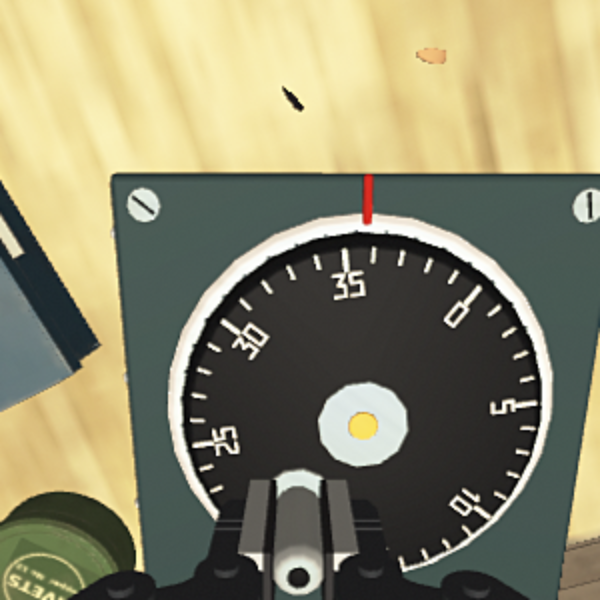

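Mark 36 is at (374,255) and the index line is at about (367,255), so 36 is set within about 0.3 mark. Now a slow, light anticlockwise feel for the bolt.

```bash
python3 - <<'E'
from h import *
a=5.64; L=[]
while a<10.1:
    b=a+.12; hit=bot.movel(hp(b),v=.015,contact_N=5); s=status.sense(); r,f,z=rt(s,b); aa=ang(s)[0]
    L.append((b,aa%6.2832,r,f,hit))
    if f<-5.5:
        a0=aa; break
    a=b
print(np.array(L)[-6:].round(2),min(l[3] for l in L)); 
a=a+((aa-a+np.pi)%(2*np.pi)-np.pi)
bot.pause(.2); s=status.sense(); print(s["time"],a,rt(s,a),ang(s))
E
```

```text
[[ 9.6   1.52 -1.14 -1.01  1.  ]
 [ 9.72  1.52 -1.35 -0.7   1.  ]
 [ 9.84  1.53 -1.89 -0.55  1.  ]
 [ 9.96  1.53 -1.69 -0.79  1.  ]
 [10.08  1.54 -1.96 -0.72  1.  ]
 [10.2   1.54 -1.76  0.03  1.  ]] -2.725683657916631
47.3833 7.8196766731420535 (np.float64(1.3179563413675557), np.float64(-0.12661025270814877), np.float64(2.864608863965385)) (np.float64(1.537134149835862), np.float64(0.028425681047275043))
```

```bash
python3 - <<'E'
from h import *
s=status.sense(); a=ang(s)[0]; s0=s["tool_pos"]
hit=bot.movel(hp(a+.2),v=.015,contact_N=7); s=status.sense(); print(hit,ang(s),rt(s,a),s["tool_pos"]-s0)
bot.movel(hp(a+.0),v=.02); bot.pause(.1); s=status.sense(); print(ang(s),rt(s,a),s["time"])
E
```

```text
False (np.float64(1.7595773963012498), np.float64(0.02821534986650047)) (np.float64(2.651806738596204), np.float64(-0.16292729047203303), np.float64(5.72374200124106)) [-1.25217787e-03 -6.16430731e-03 -3.70067849e-05]
(np.float64(1.5715069587015051), np.float64(0.028354136563824035)) (np.float64(2.127454402089535), np.float64(1.4595852569041619), np.float64(6.394161354550548)) 48.4583
```

```bash
python3 - <<'E'
from h import *
a=ang(status.sense())[0]+2*np.pi; hits=0
while a<10.15 and hits<2:
    hit=bot.movel(hp(a+.2),v=.02,contact_N=7); s=status.sense(); n=a+((ang(s)[0]-a+np.pi)%(2*np.pi)-np.pi)
    print(round(a,2),round(n,3),hit,np.round(rt(s,n),1),round(s["time"],1))
    hits=hits+1 if hit and n-a<.1 else 0 if not hit else max(hits,1)
    a=n
E
```

```text
7.85 8.092 False [2.1 1.4 5. ] 48.9
8.09 8.253 True [ 1.4 -3.5  2.7] 49.3
8.25 8.257 True [ 1.8 -3.7  2.3] 49.5
```

```bash
python3 - <<'E'
from h import *
s=status.sense(); a=ang(s)[0]; print(a,np.round(rt(s,a),1))
hit=bot.movel(hp(a+.08),v=.01,contact_N=8); s=status.sense(); print(hit,ang(s),np.round(rt(s,a),1),s["time"])
E
```

```text
1.9736852726535394 [ 1.8 -3.7  2.3]
True (np.float64(1.9728433021698022), np.float64(0.028060281160535258)) [ 1.4 -4.4  2.7] 49.75
```

The dial is solid at about 8.25 rad, 2.6 rad past the second 36: two further light probes gave no travel. I'll release the handle and go to the knob.

```bash
python3 - <<'E'
from h import *
bot.let_go(); p=status.sense()["tool_pos"]; bot.movel([p[0],p[1],.18],v=.2)
d=np.array([np.cos(YAW+np.pi),np.sin(YAW+np.pi)]); k=C+.1125*d; print(k)
bot.movel([*k,.15],down(YAW),v=.25); print(bot.movel([*k,.039],v=.12,contact_N=10)); bot.close(); bot.pause(.1)
s=status.sense(); print(s["width"],s["wrist_force"],s["tool_pos"],s["time"])
hit=bot.movel([*(k+.058*d),.039],v=.04,contact_N=11); s1=status.sense(); print(hit,(s1["tool_pos"]-s["tool_pos"])[:2]@d,s1["wrist_force"],s1["width"],s1["time"])
E
```

```text
[0.58924803 0.24779614]
False
0.25113853763861815 [-3.29728737  0.14493617  5.25226845] [0.58908264 0.24794106 0.03943686] 53.4583
True 0.04988929283743962 [-0.72260375 -0.31978374  4.97103047] 0.2512874254971299 54.6583
```

```bash
python3 - <<'E'
from h import *
bot.let_go(); p=status.sense()["tool_pos"]; bot.movel([p[0],p[1],.2],v=.15); print(status.sense()["time"])
c=imaging.camera("scene"); cv2.imwrite("pics/end.png",cv2.resize(c["img"][140:300,200:440,::-1],None,fx=3,fy=3))
E
```

```text
56.525
```

View pics/end.png

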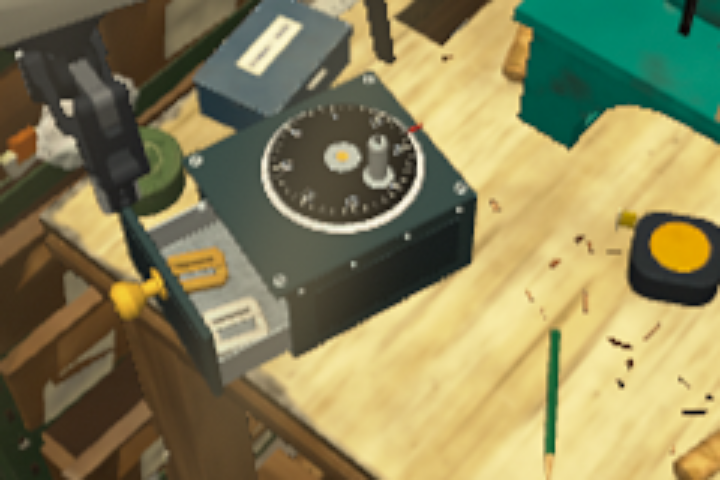

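The drawer is fully out, with its knob at crop (128,300). The gripper is clear above it, and the tin, pencil and tape lie where they were.

```bash
python3 -c "
from h import *
print(bot.hand_in())"
```

```text
the job is handed in; nothing more can be done
None
```

The lockbox is open: I dialled 10, then the second 36, felt the bolt fall in about 2.6 rad further on, pulled the drawer 49.9 mm out to its stop, let go, left the things round the box untouched and handed in at about 57 s; one slip in the slow anticlockwise stage was a 0.2 rad turn back clockwise before the bolt fell.

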